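# Find the unbolted scrap hatch and push it open

## Robot

A 6-joint arm with a two-finger parallel gripper is mounted at the origin on the work surface. World frame = base frame: x ahead of the robot, y to its left, z up, the work surface at z = 0. Lengths are in mm, angles in rad, forces in N, time in s.
With the tool pointing down it reaches from about 400 to 825 mm from the base axis. Payload 7 kg.
Tool frame: the origin (TCP) lies at the very end of the fingers, on their centre line; the grasp point (between the pads) lies 19 mm behind it; x points along the fingers, y is the direction in which the jaws open and shut, and the axes are right-handed (so a half turn about x gives the same grasp; the last joint's range is limited). The gripper opens to 88 mm and grips with 3 to 60 N. Pads are 19 mm wide; open, the fingers measure 130 mm over their backs; the gripper's body (78 mm by 193 mm) begins 47 mm behind the grasp point.
Start: joints at [1.522, 0.359, 0.012, 0, -1.224, -0.288], TCP at [223.074, 637.05, 226.561] pointing down, gripper open.
Joint ranges: [-3.07, 3.07], [-1.43, 2.12], [-1.02, 1.25], [-3.03, 1.67], [-3.05, -0], [-3.03, 3.03]. Speed limits (rad/s): [2.39, 2.39, 3.01, 3.14, 3.14, 3.14].

## Interface

Orientations are given as [roll, pitch, yaw] about the fixed x, y, z axes, in that order (R = Rz(yaw) Ry(pitch) Rx(roll)).
In Python, from cell import r gives the robot as it stands.
- The arm moves only by the tool servo_tool, never from a script. Its argument "steps" is a list of rows, each an object with "slide": the shift along the tool's x, y, z in mm, a list of three; "turn": the turn about the tool's x in rad. In form: [{"slide": [x, y, z], "turn": turn}, ...]. A call has 1 to 20 rows; each row is the pose to reach, as a shift and turn from the pose commanded when the call began, along the tool's axes at that moment; what a row does not reach only later rows make up. A row lasts 1/12 s, in which the tool goes at most 41.7 mm and 7.16 degrees, less where a joint would pass 70% of its speed; a pose out of reach is approached as far as the arm can. A call with a gripper value outside its range is refused whole. "hand" is the opening, from 0 (shut) to 1 (fully open), set as the call begins (left out, the last holds). The fingers move at their own pace and stop on an object; "newtons" is the grip in N (left out, the last holds). Time passes only in rows, so rows that repeat a pose let the fingers close. It gives the time, the measured TCP pose, the force and the opening at its end, in the units of the state.
- r.get_obs(): the state, without advancing time (a new reading comes with each control period).
- r.read_camera(name): name is "scene" or "top" or "wrist"; returns the picture (384x512x3 uint8, red, green, blue); there is no depth.
- r.camera_model(name): a dict with "fov_y" (degrees; the focal length in pixels is half the picture's height over the tangent of half this angle, whatever the lens; pixels are square), "cx", "cy" (the principal point, pixels), "rvec" (rotation vector, rad) and "tvec" (3), from world to camera coordinates, as OpenCV has them. Camera axes: x right, y down, z forward; pixel columns grow to the right and rows downward; lengths in mm; the calibration is good to about 2 mm. A picture is of the moment at which its call begins: read the wrist's pose just before it. camera_model takes no time and is no camera call; for the wrist camera it gives the pose at the moment of the call.
- r.hand_in(): hands the job in, once; it reports no verdict.
Trained networks look in the newest picture that a camera, given by its name, has taken for a name from the list of things; names that differ only in an ending like _2 or _b are one class to them, and where a whole thing is asked for, a point or a joint stands for the part that bears it (a point fixed in the world has none). Each returns a list of dicts, best first, with "conf" (0 to 1); they miss things now and then, are a little off and sometimes report something else, mostly with a low value. They report only what shows in the picture. A call takes as long as a camera call.
- r.search_frame(camera, name): "at" ([column, row] in pixels, amid what is visible of it).
- r.pinpoint(camera, name): "at" ([column, row] in pixels: a listed point, or the origin of a listed thing).
The state is a dict: "time": time; "qpos": joint angles; "qvel": joint speeds; "joint_efforts": joint torques, N m; "position": TCP position; "tool_rot": TCP orientation; "force": force on the tool from outside, world axes, zero at the start; "moment": the same for the moment, N m; "opening": opening from 0.0 (shut) to 1.0 (fully open).
Only numpy, scipy, OpenCV 4.12 (cv2) and the standard library are available. Lean on these libraries where they do the work, as an engineer would, in place of code of your own. Each camera call takes 0.05 s, during which the arm holds its last target. There are 200 camera calls.

## Task

Four of the five identical hatches in the deck of the scrap-clay trough are bolted from below; one is free, over the empty tub. Press the front halves of the hatches lightly with the fingertips, one after another, until you find the one that rocks, then push that one down fully open and leave it standing open for the trimmings. Pick nothing up, do not force a hatch that resists, leave the cup, tools and other things where they are, and finish clear of everything.

Things in the scene. Friction and masses are not known exactly. Their poses are not given: they have to be found in the camera images.
- trough: scrap-clay trough: a fixed closed steel box on the bench, 242 mm deep (x: 125 mm to the robot's side of the origin, 117 mm beyond it), 620 mm long (y), 130 mm high, with five identical plywood hatches lying flush in its flat deck, 112 mm apart along y. Origin: on the bench, below the axle line, under the middle hatch. x away from the robot at yaw 0, y along the row to the left, z up
- deck_mid (a point): point on the deck's top, on the axle line, over the middle hatch. All hatches turn on this line, between dark bosses: 75 mm of a hatch lie in front of it (robot's side, with the push plate), 35 mm behind. Hatches are 78 mm wide, 110 mm long, 8 mm thick. Pushed in front, a free one swings down and its rear part rises above the deck; behind the axle it does not give
- hatch_1_pad (a point): hatch 1 of 5, counted from the robot's left (+y): centre of the top of its round metal push plate (42 mm across), 50 mm in front of the axle, 25 mm from the hatch's front edge; moves with the hatch. Below the deck the opening is clear for 70 mm
- hatch_2_pad (a point): hatch 2 of 5, counted from the robot's left (+y): centre of the top of its round metal push plate (42 mm across), 50 mm in front of the axle, 25 mm from the hatch's front edge; moves with the hatch. Below the deck the opening is clear for 70 mm
- hatch_3_pad (a point): hatch 3 of 5, counted from the robot's left (+y): centre of the top of its round metal push plate (42 mm across), 50 mm in front of the axle, 25 mm from the hatch's front edge; moves with the hatch. Below the deck the opening is clear for 70 mm
- hatch_4_pad (a point): hatch 4 of 5, counted from the robot's left (+y): centre of the top of its round metal push plate (42 mm across), 50 mm in front of the axle, 25 mm from the hatch's front edge; moves with the hatch. Below the deck the opening is clear for 70 mm
- hatch_5_pad (a point): hatch 5 of 5, counted from the robot's left (+y): centre of the top of its round metal push plate (42 mm across), 50 mm in front of the axle, 25 mm from the hatch's front edge; moves with the hatch. Below the deck the opening is clear for 70 mm
- hatch_1 (a joint): angle of hatch 1: 0 shut and flush, grows as its front half goes down, stop at 0.95 (55 degrees) fully open. Bolted unseen from below on a rubber-faced bolt (the push plate then gives 1 mm per 10 N and springs back) or free, which differs between starts. Free: 2 N on the push plate turns it (more nearer the axle) without end; its stiff axle keeps it at any angle it is left at
- hatch_2 (a joint): angle of hatch 2: 0 shut and flush, grows as its front half goes down, stop at 0.95 (55 degrees) fully open. Bolted unseen from below on a rubber-faced bolt (the push plate then gives 1 mm per 10 N and springs back) or free, which differs between starts. Free: 2 N on the push plate turns it (more nearer the axle) without end; its stiff axle keeps it at any angle it is left at
- hatch_3 (a joint): angle of hatch 3: 0 shut and flush, grows as its front half goes down, stop at 0.95 (55 degrees) fully open. Bolted unseen from below on a rubber-faced bolt (the push plate then gives 1 mm per 10 N and springs back) or free, which differs between starts. Free: 2 N on the push plate turns it (more nearer the axle) without end; its stiff axle keeps it at any angle it is left at
- hatch_4 (a joint): angle of hatch 4: 0 shut and flush, grows as its front half goes down, stop at 0.95 (55 degrees) fully open. Bolted unseen from below on a rubber-faced bolt (the push plate then gives 1 mm per 10 N and springs back) or free, which differs between starts. Free: 2 N on the push plate turns it (more nearer the axle) without end; its stiff axle keeps it at any angle it is left at
- hatch_5 (a joint): angle of hatch 5: 0 shut and flush, grows as its front half goes down, stop at 0.95 (55 degrees) fully open. Bolted unseen from below on a rubber-faced bolt (the push plate then gives 1 mm per 10 N and springs back) or free, which differs between starts. Free: 2 N on the push plate turns it (more nearer the axle) without end; its stiff axle keeps it at any angle it is left at
- cup_mid (a point): bystander: unglazed white cup, 60 mm across, 68 mm high, on the deck behind the hatches; point at half height
- jar_mid (a point): bystander: closed amber glaze jar, 54 mm across, 70 mm high, on the deck behind the hatches; point at half height
- mould_mid (a point): bystander: small round plaster mould, 42 mm across, 18 mm high, on the deck's front rail, 101 mm ahead of the axle line; point at half height
- knife_mid (a point): bystander: flat wooden knife, 150 mm long (x), 16 mm wide, 8 mm high, lying across the deck on a strip between two hatches; point at half height, mid-length
- scraper_mid (a point): bystander: wire-loop scraper with wooden handle, 140 mm long (x), 20 mm wide, 9 mm high, lying across the deck on a strip between two hatches; point at half height, mid-length
- basin_mid (a point): bystander: red plastic basin, 200 mm across, 85 mm high, on the bench to the left; point at half height
- brush_mid (a point): bystander: brush 200 mm long, lying on the bench to the right; point in its middle

How it is judged (in metres and radians):
On the way:
1. the free hatch has rocked under a press (value of joint any of hatch_1, hatch_2, hatch_3, hatch_4, hatch_5 above 0.1 rad).
At the end, for the whole second after the job is handed in: One hatch stands open by at least 0.8 rad (its stop is at 0.95) and still, the other four are shut (under 0.06 rad), and each bystander is within 20 mm of where it stood (((value of joint hatch_1 above 0.8 rad and velocity of joint hatch_1 between -0.05 and 0.05 rad/s and value of joint each of hatch_2, hatch_3, hatch_4, hatch_5 below 0.06 rad) or (value of joint hatch_2 above 0.8 rad and velocity of joint hatch_2 between -0.05 and 0.05 rad/s and value of joint each of hatch_1, hatch_3, hatch_4, hatch_5 below 0.06 rad) or (value of joint hatch_3 above 0.8 rad and velocity of joint hatch_3 between -0.05 and 0.05 rad/s and value of joint each of hatch_1, hatch_2, hatch_4, hatch_5 below 0.06 rad) or (value of joint hatch_4 above 0.8 rad and velocity of joint hatch_4 between -0.05 and 0.05 rad/s and value of joint each of hatch_1, hatch_2, hatch_3, hatch_5 below 0.06 rad) or (value of joint hatch_5 above 0.8 rad and velocity of joint hatch_5 between -0.05 and 0.05 rad/s and value of joint each of hatch_1, hatch_2, hatch_3, hatch_4 below 0.06 rad)) and distance of each of cup_mid, jar_mid, mould_mid, knife_mid, scraper_mid, basin_mid, brush_mid from where it was at the start of the episode below 0.02 m); the robot touches nothing.
It fails at once if the cup, jar, mould, knife, scraper, basin or brush is lifted, carried or pushed more than 20 mm away (distance of any of cup_mid, jar_mid, mould_mid, knife_mid, scraper_mid, basin_mid, brush_mid from where it was at the start of the episode above 0.02 m).
It fails at once if the trough or one of its hatches is forced by the fingers with more than 80 N (contact force between the fingers and trough above 80 N).
It fails at once if the arm or the gripper body, not the fingers, pushes on the trough or a hatch (over 5 N) (contact force between the arm and trough above 5 N).
It also fails if it takes over 54 s, if anything falls off the work surface, if the arm or the gripper's body presses on something with over 40 N, if the wrist force passes 120 N, or if a joint passes its speed limit or range.

## Working session

There is one attempt and no reset: what is moved stays moved. The work goes in short steps, Python scripts to look and compute and a tool call to move; the robot and the scene stay as the last step left them, time stands still between calls to the robot, and variables do not carry over. Pictures are saved under pics/ and viewed, about 8 in all and at most 12, crops included, and the job is handed in when it is done.

Besides the shell and the picture viewer there is one more tool, called after "Call:" as name(argument=value, ...) on one line, values as JSON. servo_tool: Moves the arm, as the interface text tells. Its arguments: {"type":"object","properties":{"steps":{"type":"array"},"hand":{"type":"number"},"newtons":{"type":"number"}},"required":["steps"]}

```bash
mkdir -p pics
cat > h.py <<'E'
import numpy as np, cv2
from cell import r
def cam(n):
    m=r.camera_model(n); f=192/np.tan(np.radians(m['fov_y'])/2)
    R=cv2.Rodrigues(np.array(m['rvec'],float))[0]; return f,m['cx'],m['cy'],R,np.array(m['tvec'],float)
def ray(n,uv,z):
    f,cx,cy,R,t=cam(n); d=R.T@np.array([(uv[0]-cx)/f,(uv[1]-cy)/f,1]); o=-R.T@t
    return o+d*(z-o[2])/d[2]
def proj(n,P):
    f,cx,cy,R,t=cam(n); c=R@np.array(P,float)+t; return f*c[:2]/c[2]+[cx,cy]
E
python3 - <<'E'
from h import *
s=r.get_obs(); print({k:np.round(v,3) for k,v in s.items()})
ims=[]
for n in('top','scene'):
    im=r.read_camera(n); ims.append(im)
    cv2.imwrite(f'pics/{n}0.png',cv2.cvtColor(im,cv2.COLOR_RGB2BGR))
    for k,z in(('hatch_1_pad',130),('deck_mid',130),('cup_mid',164),('jar_mid',165),('mould_mid',139),('knife_mid',134),('scraper_mid',134),('basin_mid',42),('trough',0)):
        for d in r.pinpoint(n,k)[:6]:
            print(n,k,np.round(d['at']),round(d['conf'],2),np.round(ray(n,d['at'],z)))
E
```

```text
{'time': np.float64(0.0), 'qpos': array([ 1.522,  0.359,  0.011, -0.   , -1.224, -0.288]), 'qvel': array([ 0.   ,  0.   , -0.001, -0.001, -0.   ,  0.001]), 'joint_efforts': array([-0.0000e+00, -5.8272e+01,  2.9305e+01,  6.9970e+00,  7.0000e-03,
       -0.0000e+00]), 'position': array([222.913, 636.629, 225.633]), 'tool_rot': array([ 1.648,  1.569, -1.831]), 'force': array([ 0.067, -0.923, -0.547]), 'moment': array([-0.016,  0.063, -0.012]), 'opening': np.float64(1.0)}
top hatch_1_pad [194. 200.] 0.94 [530. 181. 130.]
top deck_mid [264. 174.] 0.64 [613. -51. 130.]
top cup_mid [294. 146.] 0.76 [ 695. -151.  164.]
top cup_mid [262. 178.] 0.19 [593. -43. 164.]
top jar_mid [192. 158.] 0.53 [666. 179. 165.]
top mould_mid [207. 210.] 0.56 [498. 137. 139.]
top knife_mid [277. 180.] 0.68 [590. -95. 134.]
top scraper_mid [244. 180.] 0.49 [593.  16. 134.]
top scraper_mid [230. 193.] 0.28 [549.  60. 134.]
top scraper_mid [328. 178.] 0.19 [ 593. -265.  134.]
top basin_mid [ 83. 238.] 0.81 [413. 584.  42.]
top trough [261. 179.] 0.81 [612. -44.   0.]
scene hatch_1_pad [310. 197.] 0.89 [532. 170. 130.]
scene deck_mid [241. 192.] 0.69 [606. -49. 130.]
scene cup_mid [198. 196.] 0.63 [ 717. -143.  164.]
scene jar_mid [296. 212.] 0.7 [658. 165. 165.]
scene mould_mid [308. 182.] 0.48 [473. 138. 139.]
scene knife_mid [225. 183.] 0.52 [ 589. -119.  134.]
scene knife_mid [259. 199.] 0.5 [614.  24. 134.]
scene scraper_mid [261. 196.] 0.64 [601.  23. 134.]
scene basin_mid [446. 234.] 0.75 [427. 596.  42.]
scene basin_mid [246. 184.] 0.53 [ 458. -111.   42.]
scene trough [240. 224.] 0.55 [624. -50.   0.]
```

View pics/top0.png

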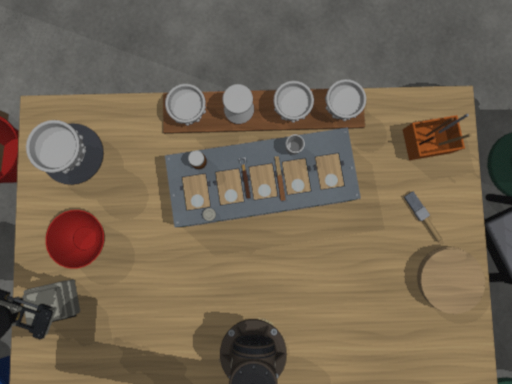

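View pics/scene0.png

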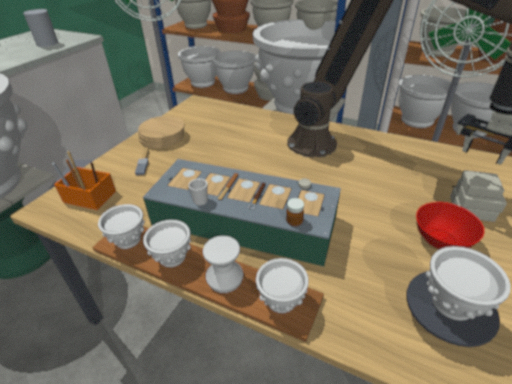

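Run:
```python
from h import *
from scipy.spatial.transform import Rotation as Ro
s=r.get_obs(); R=Ro.from_euler('xyz',s['tool_rot']).as_matrix(); print(np.round(R,3))
A=[(197,201),(231,196),(264,191),(297,186),(331,181)]
P=np.array([ray('top',a,130) for a in A]); print(np.round(P))
r.read_camera('scene')
Q=[]
for n in('top','scene'):
    for d in r.search_frame(n,'hatch_1_pad'): print(n,np.round(d['at']),round(d['conf'],2),np.round(ray(n,d['at'],130)))
c=P.mean(0); v=P[0]-P[4]; print(c,np.linalg.norm(v)/4, 'yaw',np.arctan2(-v[0],v[1]))
```

```text
[[ 0.    -0.33  -0.944]
 [ 0.    -0.944  0.33 ]
 [-1.    -0.    -0.   ]]
[[ 527.  171.  130.]
 [ 541.   59.  130.]
 [ 555.  -51.  130.]
 [ 569. -160.  130.]
 [ 583. -273.  130.]]
top [195. 192.] 0.84 [559. 178. 130.]
top [264. 178.] 0.25 [597. -51. 130.]
scene [311. 201.] 0.64 [551. 180. 130.]
scene [276. 196.] 0.59 [573.  66. 130.]
[555.16558806 -51.02032876 130.        ] 111.92019616453594 yaw 0.12524179809219063
```

Call:
servo_tool(steps=[{"slide": [0, 31, -40], "turn": -0.1}, {"slide": [0, 57, -74], "turn": -0.2}, {"slide": [0, 82, -106], "turn": -0.3}, {"slide": [0, 107, -139], "turn": -0.4}, {"slide": [0, 132, -171], "turn": -0.461}, {"slide": [0, 157, -204], "turn": -0.461}, {"slide": [0, 182, -236], "turn": -0.461}, {"slide": [0, 207, -269], "turn": -0.461}, {"slide": [0, 232, -301], "turn": -0.461}, {"slide": [0, 257, -334], "turn": -0.461}, {"slide": [0, 282, -366], "turn": -0.461}, {"slide": [0, 307, -399], "turn": -0.461}, {"slide": [0, 328, -425], "turn": -0.461}, {"slide": [0, 340, -441], "turn": -0.461}, {"slide": [0, 340, -441], "turn": -0.461}, {"slide": [0, 340, -441], "turn": -0.461}], hand=0)

```text
time: 2.48
position: [527.4, 169.3, 226.5]
tool_rot: [0.222, 1.571, -2.798]
force: [0.8, 0.3, 0.6]
opening: 0.005
```

Run:
```python
from h import *
from scipy.spatial.transform import Rotation as Ro
s=r.get_obs(); R=Ro.from_euler('xyz',s['tool_rot']).as_matrix(); print(s['time'],s['position'],s['force'],s['opening']);print(np.round(R,3))
im=r.read_camera('wrist'); cv2.imwrite('pics/w1.png',cv2.cvtColor(im,cv2.COLOR_RGB2BGR))
for k,z in(('hatch_1_pad',130),('mould_mid',139),('jar_mid',165),('scraper_mid',134)):
    for d in r.pinpoint('wrist',k): print(k,np.round(d['at']),round(d['conf'],2),np.round(ray('wrist',d['at'],z)))
for p in [(527,171,130),(541,59,130)]: print(proj('wrist',p))
```

```text
2.4833 [527.39484813 169.2932942  226.47618335] [0.8363666  0.34878892 0.55188884] 0.004905400910507573
[[-0.     0.121 -0.993]
 [-0.    -0.993 -0.121]
 [-1.     0.     0.   ]]
hatch_1_pad [249. 192.] 0.62 [527. 172. 130.]
scraper_mid [477. 126.] 0.58 [599.  14. 134.]
[251.84961527 192.27652813]
[395.84400871 192.29623634]
```

View pics/w1.png

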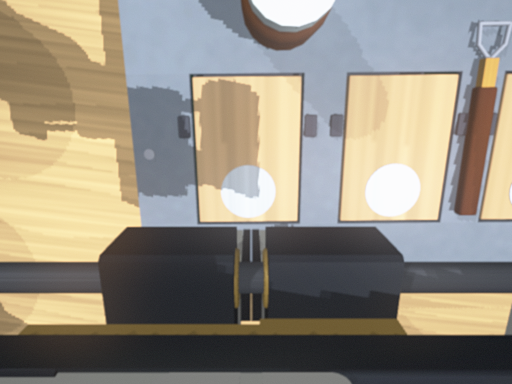

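Call:
servo_tool(steps=[{"slide": [40, -2, 0], "turn": 0}, {"slide": [75, -2, 0], "turn": 0}, {"slide": [88, -2, 0], "turn": 0}, {"slide": [93, -2, 0], "turn": 0}, {"slide": [96, -2, 0], "turn": 0}, {"slide": [98, -2, 0], "turn": 0}, {"slide": [98, -2, 0], "turn": 0}])

```text
time: 3.32
position: [527.2, 173.1, 129.6]
tool_rot: [-2.725, 1.569, 0.541]
force: [0.5, -0.4, -0.1]
opening: 0.007
```

Call:
servo_tool(steps=[{"slide": [1, 0, 0], "turn": 0}, {"slide": [2, 0, 0], "turn": 0}, {"slide": [2, 0, 0], "turn": 0}])

```text
time: 3.57
position: [527.5, 173.1, 127.5]
tool_rot: [-2.627, 1.568, 0.639]
force: [-0.4, 1.9, 2.6]
opening: 0.007
```

Call:
servo_tool(steps=[{"slide": [1, 0, 0], "turn": 0}, {"slide": [2, 0, 0], "turn": 0}, {"slide": [2, 0, 0], "turn": 0}])

```text
time: 3.82
position: [527.2, 172.7, 124.8]
tool_rot: [-2.775, 1.57, 0.491]
force: [0.9, 1.8, 2.7]
opening: 0.001
```

Call:
servo_tool(steps=[{"slide": [1, 0, 0], "turn": 0}, {"slide": [2, 0, 0], "turn": 0}, {"slide": [4, 0, 0], "turn": 0}, {"slide": [4, 0, 0], "turn": 0}])

```text
time: 4.15
position: [526.5, 172.2, 120.1]
tool_rot: [0.638, 1.57, -2.379]
force: [0.1, -0.6, 2.1]
opening: 0.003
```

Call:
servo_tool(steps=[{"slide": [-12, 0, 0], "turn": 0}, {"slide": [-12, 0, -20], "turn": 0}, {"slide": [-12, 0, -20], "turn": 0}, {"slide": [-4, 0, -20], "turn": 0}, {"slide": [0, 0, -20], "turn": 0}, {"slide": [3, 0, -20], "turn": 0}, {"slide": [6, 0, -20], "turn": 0}, {"slide": [9, 0, -20], "turn": 0}, {"slide": [12, 0, -20], "turn": 0}, {"slide": [15, 0, -20], "turn": 0}, {"slide": [15, 0, -20], "turn": 0}, {"slide": [15, 0, -20], "turn": 0}])

```text
time: 5.15
position: [545.5, 174.4, 104.7]
tool_rot: [0.321, 1.569, -2.696]
force: [-1.4, 0.4, 0.4]
opening: 0.004
```

Call:
servo_tool(steps=[{"slide": [1, 0, 0], "turn": 0}, {"slide": [2, 0, 0], "turn": 0}, {"slide": [3, 0, 0], "turn": 0}, {"slide": [4, 0, 0], "turn": 0}, {"slide": [4, 0, 0], "turn": 0}])

```text
time: 5.57
position: [546.6, 174.9, 101.5]
tool_rot: [-2.808, 1.571, 0.458]
force: [-1.5, -0.9, 2.1]
opening: 0.006
```

Run:
```python
from h import *
im=r.read_camera('wrist'); cv2.imwrite('pics/w2.png',cv2.cvtColor(im,cv2.COLOR_RGB2BGR))
```

```text
(no output)
```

View pics/w2.png

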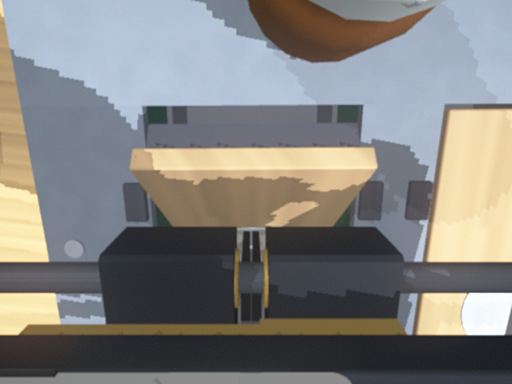

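The view shows hatch 1 tilted well open, with its raised rear edge at about (253,158) and the opening visible behind it. I'll press on to the stop.

Call:
servo_tool(steps=[{"slide": [1, 0, 0], "turn": 0}, {"slide": [2, 0, 0], "turn": 0}, {"slide": [3, 0, 0], "turn": 0}, {"slide": [3, 0, 0], "turn": 0}])

```text
time: 5.95
position: [546.5, 175.0, 98.7]
tool_rot: [-2.747, 1.571, 0.519]
force: [-2.0, -0.9, 6.3]
opening: 0.006
```

Call:
servo_tool(steps=[{"slide": [1, 0, 0], "turn": 0}, {"slide": [2, 0, 0], "turn": 0}, {"slide": [2, 0, 0], "turn": 0}])

```text
time: 6.2
position: [546.9, 175.0, 98.1]
tool_rot: [-3.138, 1.57, 0.128]
force: [-6.9, -1.1, 15.9]
opening: 0.007
```

Force rose to 16 N with little further travel, so the hatch is at its stop. Retreating now.

Call:
servo_tool(steps=[{"slide": [-10, 0, 2], "turn": 0}, {"slide": [-40, 0, 3], "turn": 0}, {"slide": [-80, 0, 3], "turn": 0}, {"slide": [-120, 0, 3], "turn": 0}, {"slide": [-150, 0, 20], "turn": 0}, {"slide": [-150, 0, 60], "turn": 0}, {"slide": [-150, 0, 90], "turn": 0}, {"slide": [-150, 0, 90], "turn": 0}, {"slide": [-150, 0, 90], "turn": 0}])

```text
time: 6.95
position: [456.1, 163.7, 247.4]
tool_rot: [-2.372, 1.569, 0.895]
force: [0.7, -0.1, 0.4]
opening: 0.004
```

Run:
```python
from h import *
s=r.get_obs(); print(s['position'],s['force'])
a=r.read_camera('wrist'); b=r.read_camera('scene')
im=np.vstack([a[:250],cv2.resize(b[140:265,100:356],(512,250))]); cv2.imwrite('pics/f.png',cv2.cvtColor(im,cv2.COLOR_RGB2BGR))
f,cx,cy,R,t=cam('wrist')
# predicted rear edge (top face) for several angles
c=np.array([604.8,-44.8,130])+224*np.array([-.125,.992,0]); x=np.array([.992,.125,0])
for th in(.7,.8,.95): print(th,proj('wrist',c+35*(x*np.cos(th)+np.array([0,0,np.sin(th)]))))
for k,z in(('jar_mid',165),('mould_mid',139)):
    for d in r.pinpoint('scene',k)[:1]: print(k,np.round(d['at']),d['conf'])
```

```text
[456.12850373 163.69178577 247.42313474] [ 0.74924509 -0.06472228  0.40940416]
0.7 [253.53792222 -20.19711344]
0.8 [253.56851448 -17.39463193]
0.95 [253.60878787 -12.09171898]
jar_mid [296. 211.] 0.8
mould_mid [305. 182.] 0.6
```

View pics/f.png

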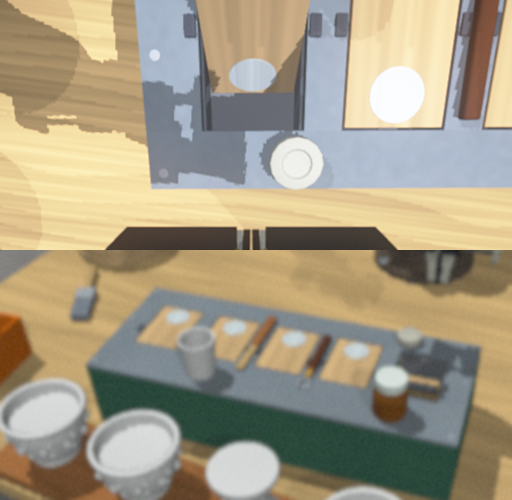

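Hatch 1 stands open, with its pad at (252,75) and its front edge at row 93. The mould, jar and tools are where they were. I'll check the angle, then hand in.

Run:
```python
from h import *
c=np.array([604.8,-44.8,130])+224*np.array([-.125,.992,0]); x=np.array([.992,.125,0])
for th in(.6,.7,.8,.95):
    u=-x*np.cos(th)-np.array([0,0,np.sin(th)]); print(th,[np.round(proj('wrist',c+d*u)) for d in(50,75)])
r.hand_in()
```

```text
0.6 [array([253.,  90.]), array([253., 113.])]
0.7 [array([253.,  86.]), array([253., 108.])]
0.8 [array([253.,  82.]), array([253., 102.])]
0.95 [array([253.,  75.]), array([252.,  93.])]
the job is handed in; nothing more can be done
```

Hatch 1, the leftmost, was the free one, and it now stands fully open. It gave about 10 mm under a steady 2–3 N, so I pushed it down until the force rose to 16 N at its stop. I then drew the arm back clear and handed the job in at about 7 s. Because the first hatch I pressed turned out to be free, I never touched the other four.

- **Open angle:** in the last wrist picture the push plate is at row 75 and the front edge at row 93. Both match what the camera model predicts for 0.95 rad.
- **Other hatches:** all four look shut in the last pictures.
- **Bystanders:** the jar and mould were detected within 1–3 pixels of where they started. The cup, knife, scraper and brush look unmoved. The basin was outside my last picture, but the arm only passed high above it on the way in.
- **Arm:** the force reading after retreating was about zero.

No check failed or disagreed.

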